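Switch on and zero the kitchen scale

TASK

Get the kitchen scale ready with the empty plate on it, using only the closed fingertips: push the red half of the power rocker down until the scale is on, then press the blue unit key all the way down so that it stays down, then press the yellow zero key all the way down for a moment and let it spring back. Keep strictly to this order, do not touch the plate, and leave everything else on the worktop where it stands; nothing is to be picked up.

Things in the scene. Friction and masses are not known exactly. Their poses are not given: they have to be found in the camera images.
- scale: Flat white kitchen bench scale, 290 (x) x 220 (y) mm, fixed to the worktop. Origin under its centre; its x axis points from the key strip at its front edge (105 mm before the origin) towards the rear edge; a steel weighing pan, top 38 mm above the worktop, covers the rear 205 mm. Wall cupboards with projecting bar handles hang over the rear half of the worktop, from about 0.55 m up: cross the worktop with the arm drawn in towards the base.
- power_module: Power module: a fixed black block 62 (x) x 48 (y) mm, 6 mm thick, on the key strip along the front of the scale. Origin: centre of its underside, 28 mm above the worktop; its axes are parallel to those of the scale. The three modules sit side by side at 70 mm pitch; which one is left, middle or right varies. Carries the power rocker.
- unit_module: Unit module: a fixed black block 62 (x) x 48 (y) mm, 6 mm thick, on the key strip along the front of the scale. Origin: centre of its underside, 28 mm above the worktop; its axes are parallel to those of the scale. The three modules sit side by side at 70 mm pitch; which one is left, middle or right varies. Carries the blue unit key.
- zero_module: Zero module: a fixed black block 62 (x) x 48 (y) mm, 6 mm thick, on the key strip along the front of the scale. Origin: centre of its underside, 28 mm above the worktop; its axes are parallel to those of the scale. The three modules sit side by side at 70 mm pitch; which one is left, middle or right varies. Carries the yellow zero key.
- power_red_half (a point): Point on the upper face of the red (near, -x) half of the power rocker, on its middle line, 18 mm from the pivot. The rocker is V-shaped, 56 (x) x 36 (y) mm, each half 28 mm long, the far half black; pivot across its middle, 44 mm above the worktop. Off: the red half slopes up towards the front edge, 8 mm proud at its end. On: the red half lies level, 44 mm above the worktop.
- power_rocker (a joint): Power rocker, rad: 0 = off, 0.28 = fully on (red half pushed down to level, its stop). It stays where it is left; needs about 3 N at the red-half point.
- unit_top (a point): Centre of the top face of the square blue unit key, 36 x 36 mm, moving with it; 53 mm above the worktop when up.
- unit_key (a joint): Blue unit key, m pushed down: 0 = up, 0.008 = fully down at its stop. No spring: it stays where it is left; needs about 3 N.
- zero_top (a point): Centre of the top face of the square yellow zero key, 36 x 36 mm, moving with it; 53 mm above the worktop when up.
- zero_key (a joint): Yellow zero key, m pushed down: 0 = up, 0.008 = fully down at its stop. A spring returns it when released; about 4.5 N holds it fully down.
- plate: Round side plate, 180 mm across, 22 mm high, lying loose on the weighing pan. Origin at the centre of its underside. To be left alone.
- mug: Bystander: white mug with grey dots, 82 mm across, 91 mm high, loose on the worktop. Origin at its underside.
- timer: Bystander: red and white wind-up egg timer, 62 mm across, 51 mm high, loose on the worktop. Origin at its underside.
- honey: Bystander: honey jar, 64 mm across, 109 mm high, loose on the worktop. Origin at its underside.
- spoon: Bystander: steel teaspoon lying flat, 132 mm long, loose on the worktop. Origin at its underside.
- spice: Bystander: spice jar with green cap, 46 mm across, 106 mm high, loose on the worktop. Origin at its underside.
- pan_centre (a point): Centre of the top face of the weighing pan, 45 mm behind the scale's origin, 38 mm above the worktop.

How it is judged (in metres and radians):
On the way, in this order (a step that is already met when the one before it is completed fails the run):
1. the power rocker is on (value of joint power_rocker above 0.23 rad and value of joint unit_key below 0.003 m and value of joint zero_key below 0.0015 m), for 0.1 s.
2. the blue unit key is fully down (value of joint power_rocker above 0.23 rad and value of joint unit_key above 0.0062 m and value of joint zero_key below 0.0015 m), for 0.1 s.
3. the yellow zero key is fully down (value of joint power_rocker above 0.23 rad and value of joint unit_key above 0.0062 m and value of joint zero_key above 0.006 m), for 0.1 s.
At the end, for the whole second after the job is handed in: The power rocker is on (over 0.23 of 0.28 rad), the blue key down (over 6.2 of 8 mm), the yellow key has sprung back (under 1.5 mm), and the plate lies still and flat on the pan, within 25 mm of its centre (all of step 2 and horizontal distance between plate and pan_centre below 0.025 m and linear speed of plate below 0.02 m/s and angle between plate's own z axis and vertical below 0.05 rad); the robot touches nothing.
It fails at once if the blue unit key is pressed before the power is on (value of joint unit_key above 0.003 m and value of joint power_rocker below 0.2 rad).
It fails at once if the yellow zero key is pressed before the power is on (value of joint zero_key above 0.003 m and value of joint power_rocker below 0.2 rad).
It fails at once if the yellow zero key is pressed before the blue key is down (value of joint zero_key above 0.003 m and value of joint unit_key below 0.005 m).
It fails at once if the plate is touched, shifted more than 10 mm or lifted (distance of plate from where it was at the start of the episode above 0.01 m or contact force between any of the arm, the fingers and plate above 1 N).
It fails at once if a bystander is shifted more than 15 mm or lifted (distance of any of mug, timer, honey, spoon, spice from where it was at the start of the episode above 0.015 m).
It also fails if it takes over 42 s, if anything falls off the work surface, if the arm or the gripper's body presses on something with over 40 N, if the wrist force passes 120 N, or if a joint passes its speed limit or range.

ROBOT

A 6-joint arm with a two-finger parallel gripper is mounted at the origin on a cart in front of the work surface, level with it; the furniture and walls round the work are solid. World frame = base frame: x ahead of the robot, y to its left, z up, the work surface at z = 0. Lengths are in mm, angles in rad, forces in N, time in s.
With the tool pointing down it reaches from about 325 to 850 mm from the base axis. Payload 15.5 kg.
Tool frame: the origin (TCP) lies midway between the tips of the shut fingers; the grasp point (between the pads) lies 19 mm behind it; z points along the fingers, y is the direction in which the jaws open and shut (so a half turn about z gives the same grasp; the last joint's range is limited). The gripper opens to 91 mm and grips with 3 to 60 N. Pads are 32 mm wide; open, the fingers measure 118 mm over their backs; the gripper's body (76 mm by 178 mm) begins 60 mm behind the grasp point.
Start: joints at [-1.212, 0.494, 1.345, -0, 1.302, -0.096], TCP at [274.553, -561.469, 213.915] pointing down, gripper open.
Joint ranges: [-2.91, 2.91], [-0.82, 2.16], [0.22, 2.67], [-1.22, 4.37], [0.12, 2.79], [-3.08, 3.08]. Speed limits (rad/s): [1.89, 1.89, 2.57, 3.01, 3.01, 3.01].

INTERFACE

Orientations are given as a unit quaternion [w, x, y, z].
In Python, from station import bot gives the robot as it stands.
- The arm moves only by the tool move_arm, never from a script. Its argument "motion" is a list of rows, each a list of 3 entries, a list of its own where there are three numbers: the shift along the tool's x, y, z in m, then the turn, a rotation vector about the tool's x, y, z in degrees, then the opening, from 0 (shut) to 1 (fully open). In form: [[[dx, dy, dz], [ax, ay, az], grip], ...]. A call has 1 to 5 rows; each row is the pose to reach, as a shift and turn from the pose measured when the call began, along the tool's axes at that moment; what a row does not reach only later rows make up. A row lasts 1/12 s, in which the tool goes at most 41.7 mm and 7.16 degrees, less where a joint would pass 70% of its speed; a pose out of reach is approached as far as the arm can. A call with a gripper value outside its range is refused whole. The fingers move at their own pace and stop on an object; "force" is the grip in N (left out, the last holds). Time passes only in rows, so rows that repeat a pose let the fingers close. It gives the time, the measured TCP pose, the force and the opening at its end, in the units of the state.
- bot.get_state(): the state, without advancing time (a new reading comes with each control period).
- bot.read_camera(name): name is "scene" or "top" or "wrist"; returns a dict with "frame" (400x640x3 uint8, red, green, blue), "K" (3x3 intrinsics, pixels), "dist_coeffs" ([k1, k2, p1, p2, k3] as OpenCV has them; the pictures are not rectified), "R" (3x3) and "t" (3): a world point X has camera coordinates R X + t; the wrist camera has in their place "mount" (4x4, takes a point from camera to tool coordinates, whose origin is the TCP and whose axes are the flange's). Camera axes: x right, y down, z forward; pixel columns grow to the right and rows downward; lengths in mm; the calibration is good to about 2 mm. A picture is of the moment at which its call begins: read the wrist's pose just before it. There is no depth.
- bot.job_done(): hands the job in, once; it reports no verdict.
The state is a dict: "time_s": time; "joint_pos": joint angles; "qvel": joint speeds; "tau": joint torques, N m; "eef_pos": TCP position; "tcp_rot": TCP orientation; "force": force on the tool from outside, world axes, zero at the start; "moment": the same for the moment, N m; "finger_gap": finger opening in mm.
Only numpy, scipy, OpenCV 4.12 (cv2) and the standard library are available. Lean on these libraries where they do the work, as an engineer would, in place of code of your own. Each camera call takes 0.05 s, during which the arm holds its last target.

## Working session

There is one attempt and no reset: what is moved stays moved. The work goes in short steps, Python scripts to look and compute and a tool call to move; the robot and the scene stay as the last step left them, time stands still between calls to the robot, and variables do not carry over. Pictures are saved under pics/ and viewed, and the job is handed in when it is done.

Besides the shell and the picture viewer there is one more tool, called after "Call:" by a JSON object that holds its "api" and its "payload", one argument or row to a line. move_arm: Moves the arm, as the interface text tells. Its arguments: {"type":"object","properties":{"motion":{"type":"array","items":{"type":"array"}},"force":{"type":"number"}},"required":["motion"]}

```bash
ls; mkdir -p pics
python3 - <<'E'
from station import bot
import cv2,pickle
s=bot.get_state();print(s)
d={}
for n in("scene","top","wrist"):
    c=bot.read_camera(n);d[n]=c;cv2.imwrite(f"pics/{n}0.png",c["frame"][:,:,::-1]);print(n,{k:v for k,v in c.items() if k!="frame"})
d["s"]=s;pickle.dump(d,open("d0.pkl","wb"))
E
```

```text
pics
{'time_s': 0.0, 'joint_pos': array([-1.21151751e+00,  4.94208733e-01,  1.34616389e+00,  2.77413432e-06,
        1.30247788e+00, -9.54981717e-02]), 'qvel': array([-0.00112133,  0.00129245,  0.00075155,  0.00178375, -0.00037356,
        0.001316  ]), 'tau': array([-8.76584454e-04, -8.78823280e+01, -3.81849718e+01,  7.08555942e-02,
        5.33420511e-02, -2.41660473e-04]), 'eef_pos': array([ 274.40475746, -561.10267244,  213.31127785]), 'tcp_rot': array([-6.23638647e-04,  9.74258329e-01,  2.25433610e-01, -8.13832510e-05]), 'force': array([ 0.32241542,  0.79663212, -0.73707582]), 'moment': array([ 0.04323287,  0.05133304, -0.01431091]), 'finger_gap': 91.03302681217329}
scene {'K': array([[469.22716789,   0.        , 314.90428349],
       [  0.        , 469.22716789, 208.35458756],
       [  0.        ,   0.        ,   1.        ]]), 'dist_coeffs': array([-0.02296242,  0.        ,  0.        ,  0.        ,  0.        ]), 'R': array([[-0.6055119 , -0.79570479,  0.01446474],
       [-0.43018528,  0.31196099, -0.84712512],
       [ 0.66954908, -0.51916686, -0.53119658]]), 't': array([ 
[... 406 characters left out ...]
.11567201, -0.01690576, -0.99314359]]), 't': array([  63.99122246,  550.81963293, 1132.52828205])}
wrist {'K': array([[357.67539982,   0.        , 324.28356682],
       [  0.        , 357.67539982, 200.45546916],
       [  0.        ,   0.        ,   1.        ]]), 'dist_coeffs': array([0.00133933, 0.        , 0.        , 0.        , 0.        ]), 'mount': array([[-1.40262842e-04, -9.64484157e-01, -2.64140667e-01,
         7.57348643e+01],
       [ 9.99999690e-01,  6.92861327e-05, -7.84007166e-04,
         2.99016412e-01],
       [ 7.74463775e-04, -2.64140695e-01,  9.64483848e-01,
        -1.70971443e+02],
       [ 0.00000000e+00,  0.00000000e+00,  0.00000000e+00,
         1.00000000e+00]])}
```

View pics/top0.png

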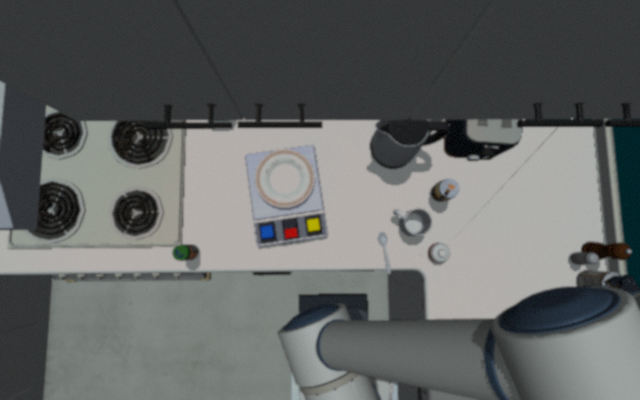

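View pics/scene0.png

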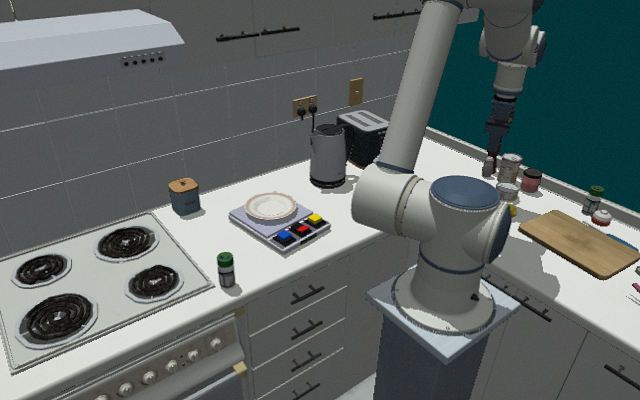

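The top view shows the scale near (287,195), with the keys at its front edge: blue (267,231), red (291,232) and yellow (313,225). I'll enlarge it to measure.

```bash
cat > h.py <<'E'
import numpy as np,cv2
def ray(c,px,z):
    p=cv2.undistortPoints(np.array([[px]],float),c["K"],c["dist_coeffs"])[0,0]
    R=c["R"];o=-R.T@c["t"];d=R.T@np.array([*p,1])
    return o+d*(z-o[2])/d[2]
def proj(c,P):
    return cv2.projectPoints(np.array(P,float).reshape(-1,3),cv2.Rodrigues(c["R"])[0],c["t"],c["K"],c["dist_coeffs"])[0][:,0]
E
python3 - <<'E'
import pickle,cv2,numpy as np
from h import *
d=pickle.load(open("d0.pkl","rb"))
f=d["top"]["frame"][:,:,::-1]
cv2.imwrite("pics/crop_top.png",cv2.resize(f[140:255,230:345],None,fx=5,fy=5,interpolation=cv2.INTER_CUBIC))
f2=d["scene"]["frame"][:,:,::-1]
cv2.imwrite("pics/crop_sc.png",cv2.resize(f2[180:260,220:340],None,fx=6,fy=6,interpolation=cv2.INTER_CUBIC))
for n in("top","scene"):
  c=d[n];h=c["frame"].astype(int);r,g,b=h[...,0],h[...,1],h[...,2]
  reg=np.zeros(r.shape,bool)
  if n=="top":reg[210:245,250:335]=1
  else:reg[200:250,270:330]=1
  for k,m,z in(("blue",(b>r+50)&(b>g+40),53),("red",(r>g+60)&(r>b+60),48),("yel",(r>b+70)&(g>b+70),53)):
    m&=reg;v,u=np.nonzero(m);print(n,k,m.sum(),u.mean(),v.mean(),ray(c,(u.mean(),v.mean()),z).round(1))
E
```

```text
top blue 165 266.57575757575756 231.46060606060607 [461.5 228.1  53. ]
top red 121 290.53719008264466 232.6694214876033 [457.3 157.2  48. ]
top yel 156 312.96153846153845 224.55769230769232 [480.7  89.8  53. ]
scene blue 85 283.56470588235294 234.16470588235293 [454.5 232.2  53. ]
scene red 54 302.55555555555554 228.05555555555554 [452.6 159.4  48. ]
scene yel 75 314.38666666666666 217.56 [473.5  95.5  53. ]
```

View pics/crop_top.png

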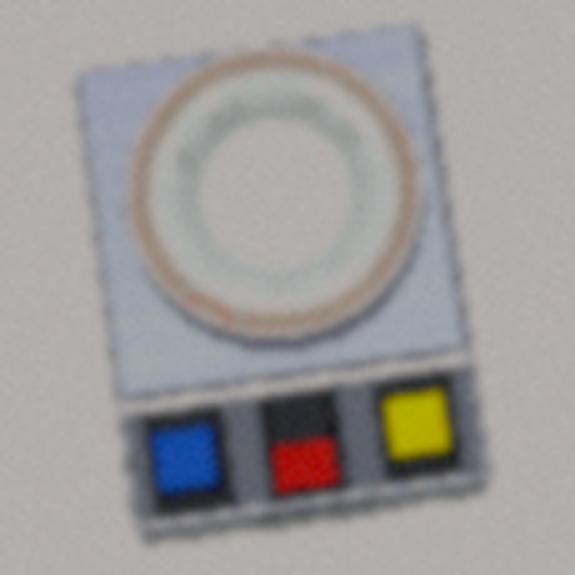

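View pics/crop_sc.png

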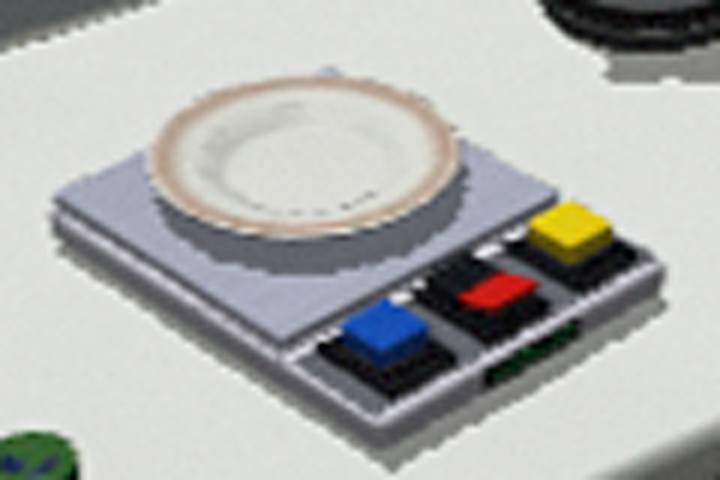

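```bash
cat >> h.py <<'E'
from scipy.spatial.transform import Rotation as Ro
def delta(pos,yaw=7.9):
    from station import bot
    s=bot.get_state();w,x,y,z=s["tcp_rot"];R=Ro.from_quat([x,y,z,w]).as_matrix()
    c,sn=np.cos(np.radians(yaw)),np.sin(np.radians(yaw))
    T=np.array([[c,sn,0],[sn,-c,0],[0,0,-1]])
    print("t",s["time_s"],"at",s["eef_pos"].round(1),"F",s["force"].round(1),"gap",round(s["finger_gap"],1),"q",s["joint_pos"].round(2))
    for p in np.atleast_2d(pos):
        print(p,"shift m",(R.T@(p-s["eef_pos"])/1000).round(4))
    print("rotvec",np.degrees(Ro.from_matrix(R.T@T).as_rotvec()).round(2))
E
python3 - <<'E'
from h import *
delta([[320,-400,213],[370,-250,213],[410,-100,213]])
E
```

```text
t 0.15 at [ 274.5 -561.2  213.5] F [ 0.9  0.2 -0.1] gap 91.2 q [-1.21  0.49  1.35 -0.    1.3  -0.1 ]
[ 320 -400  213] shift m [ 0.1117 -0.1248  0.0006]
[ 370 -250  213] shift m [ 0.2225 -0.2376  0.0007]
[ 410 -100  213] shift m [ 0.3244 -0.3548  0.0008]
rotvec [-0.06  0.   18.16]
```

Call:
{"api": "move_arm", "payload": {
  "motion": [
    [[0.026, -0.029, 0], [0, 0, 4], 0],
    [[0.052, -0.058, 0], [0, 0, 8], 0],
    [[0.078, -0.087, 0], [0, 0, 12], 0],
    [[0.104, -0.116, 0], [0, 0, 16], 0],
    [[0.13, -0.145, 0], [0, 0, 18], 0]
  ],
  "force": 20
}}

```text
time_s: 0.57
eef_pos: [327.5, -372.0, 213.4]
tcp_rot: [-0.001, 0.998, 0.068, -0.0]
force: [1.7, -0.2, -0.3]
finger_gap: 61.1
```

Run:
```python
from h import *
delta([[370,-250,213],[410,-100,213]])
```

```text
t 0.5667 at [ 327.5 -372.   213.4] F [ 1.7 -0.2 -0.3] gap 61.1 q [-0.97  0.31  1.66  0.    1.17  0.47]
[ 370 -250  213] shift m [ 0.0586 -0.1151  0.0006]
[ 410 -100  213] shift m [ 0.1186 -0.2583  0.0007]
rotvec [-0.07  0.01 -0.11]
```

Call:
{"api": "move_arm", "payload": {
  "motion": [
    [[0.017, -0.036, 0], [0, 0, 0], 0],
    [[0.034, -0.072, 0], [0, 0, 0], 0],
    [[0.051, -0.108, 0], [0, 0, 0], 0],
    [[0.068, -0.144, 0], [0, 0, 0], 0],
    [[0.085, -0.18, 0], [0, 0, 0], 0]
  ]
}}

```text
time_s: 0.98
eef_pos: [387.3, -180.3, 213.7]
tcp_rot: [-0.001, 0.998, 0.068, -0.0]
force: [1.0, -0.8, 0.3]
finger_gap: 27.6
```

Run:
```python
from h import *
delta([[410,0,213],[440,130,213]])
```

```text
t 0.9833 at [ 387.3 -180.3  213.7] F [ 1.  -0.8  0.3] gap 27.6 q [-0.58  0.22  1.8   0.    1.12  0.86]
[410   0 213] shift m [ 0.0468 -0.1756  0.0009]
[440 130 213] shift m [ 0.0941 -0.3003  0.001 ]
rotvec [-0.06  0.01 -0.13]
```

Call:
{"api": "move_arm", "payload": {
  "motion": [
    [[0.011, -0.038, 0], [0, 0, 0], 0],
    [[0.022, -0.076, 0], [0, 0, 0], 0],
    [[0.033, -0.114, 0], [0, 0, 0], 0],
    [[0.044, -0.152, 0], [0, 0, 0], 0],
    [[0.055, -0.19, 0], [0, 0, 0], 0]
  ]
}}

```text
time_s: 1.4
eef_pos: [415.9, 17.4, 214.0]
tcp_rot: [-0.001, 0.998, 0.068, -0.0]
force: [1.7, -0.4, 0.0]
finger_gap: 0.9
```

Run:
```python
from h import *
delta([[452,156,180],[452,156,120]])
```

```text
t 1.4 at [415.9  17.4 214. ] F [ 1.7 -0.4  0. ] gap 0.9 q [-0.1   0.2   1.83  0.    1.12  1.33]
[452 156 180] shift m [ 0.0545 -0.1325  0.0341]
[452 156 120] shift m [ 0.0545 -0.1324  0.0941]
rotvec [-0.06 -0.   -0.14]
```

Call:
{"api": "move_arm", "payload": {
  "motion": [
    [[0.014, -0.033, 0.008], [0, 0, 0], 0],
    [[0.028, -0.066, 0.016], [0, 0, 0], 0],
    [[0.042, -0.1, 0.025], [0, 0, 0], 0],
    [[0.0545, -0.1325, 0.034], [0, 0, 0], 0],
    [[0.0545, -0.1325, 0.034], [0, 0, 0], 0]
  ]
}}

```text
time_s: 1.82
eef_pos: [452.4, 160.7, 178.7]
tcp_rot: [-0.001, 0.998, 0.069, -0.0]
force: [-1.1, -1.9, -0.6]
finger_gap: 0.6
```

Run:
```python
from h import *
from station import bot
import pickle
delta([[452,156,80]])
s=bot.get_state();c=bot.read_camera("wrist");t=bot.read_camera("top")
cv2.imwrite("pics/w1.png",c["frame"][:,:,::-1]);cv2.imwrite("pics/t1.png",t["frame"][:,:,::-1])
w,x,y,z=s["tcp_rot"];R=Ro.from_quat([x,y,z,w]).as_matrix()
M=c["mount"];Rc=R@M[:3,:3];tc=R@M[:3,3]+s["eef_pos"]
c["R"]=Rc.T;c["t"]=-Rc.T@tc
pickle.dump(c,open("w1.pkl","wb"))
h=c["frame"].astype(int);r,g,b=h[...,0],h[...,1],h[...,2]
for k,m,zz in(("blue",(b>r+50)&(b>g+40),53),("red",(r>g+60)&(r>b+60),48),("yel",(r>b+70)&(g>b+70),53)):
    v,u=np.nonzero(m)
    if len(u):print(k,m.sum(),u.min(),u.max(),v.min(),v.max(),ray(c,(u.mean(),v.mean()),zz).round(1))
```

```text
t 1.8167 at [452.4 160.7 178.7] F [-1.1 -1.9 -0.6] gap 0.6 q [0.22 0.34 1.74 0.   1.07 1.65]
[452 156  80] shift m [-0.001   0.0048  0.0987]
rotvec [-0.12  0.03  0.05]
blue 1836 226 270 149 191 [464.3 227.8  53. ]
red 1344 309 351 170 201 [459.4 157.   48. ]
yel 1849 390 435 149 191 [483.5  91.   53. ]
```

View pics/w1.png

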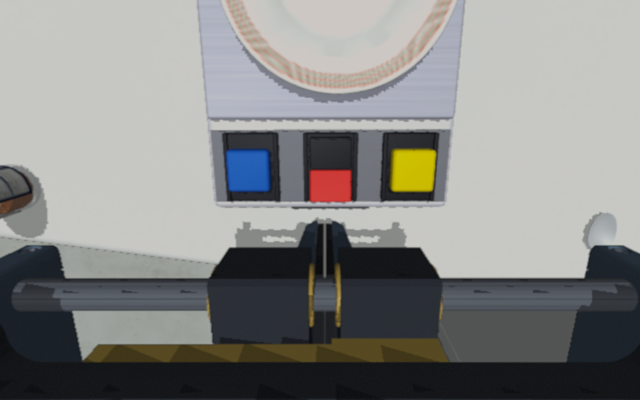

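The wrist view shows blue (248,170), red (330,186) and yellow (412,170). These agree with the top camera to within 3 mm. I'll descend over the red half at (453.5,156.5).

Run:
```python
from h import *
delta([[453.5,156.5,65],[453.5,156.5,43]])
```

```text
t 1.9167 at [451.6 156.9 179.6] F [-0.  -0.9 -0.3] gap 0.4 q [0.21 0.33 1.74 0.   1.07 1.64]
[453.5 156.5  65. ] shift m [0.002  0.0008 0.1146]
[453.5 156.5  43. ] shift m [0.002  0.0008 0.1366]
rotvec [-0.05  0.07  0.01]
```

Call:
{"api": "move_arm", "payload": {
  "motion": [
    [[0.002, 0.001, 0.035], [0, 0, 0], 0],
    [[0.002, 0.001, 0.07], [0, 0, 0], 0],
    [[0.002, 0.001, 0.095], [0, 0, 0], 0],
    [[0.002, 0.001, 0.112], [0, 0, 0], 0],
    [[0.002, 0.001, 0.115], [0, 0, 0], 0]
  ]
}}

```text
time_s: 2.33
eef_pos: [452.0, 154.8, 62.5]
tcp_rot: [-0.0, 0.998, 0.068, -0.003]
force: [-0.8, -0.2, 0.5]
finger_gap: 0.3
```

Run:
```python
from h import *
from station import bot
t=bot.read_camera("wrist");cv2.imwrite("pics/w2.png",t["frame"][:,:,::-1])
delta([[453.5,156.5,50],[453.5,156.5,43]])
```

```text
t 2.3833 at [452.6 155.1  63.5] F [-0.2 -0.7 -0.2] gap 0.4 q [0.2  0.52 1.86 0.   0.77 1.64]
[453.5 156.5  50. ] shift m [ 0.0012 -0.0013  0.0135]
[453.5 156.5  43. ] shift m [ 0.0012 -0.0013  0.0205]
rotvec [-0.03  0.24 -0.06]
```

View pics/w2.png

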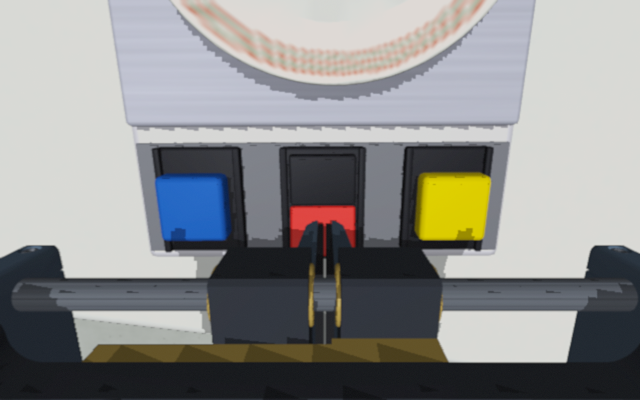

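The tip is at (325,230), centred over the red half. I'll press slowly.

Call:
{"api": "move_arm", "payload": {
  "motion": [
    [[0.001, -0.001, 0.006], [0, 0, 0], 0],
    [[0.001, -0.001, 0.011], [0, 0, 0], 0],
    [[0.001, -0.001, 0.014], [0, 0, 0], 0],
    [[0.001, -0.001, 0.016], [0, 0, 0], 0],
    [[0.001, -0.001, 0.018], [0, 0, 0], 0]
  ]
}}

```text
time_s: 2.8
eef_pos: [453.4, 156.1, 45.7]
tcp_rot: [-0.0, 0.998, 0.068, -0.002]
force: [-1.3, -1.5, 2.6]
finger_gap: 0.2
```

Run:
```python
from h import *
delta([[453.5,156.5,43]])
```

```text
t 2.8 at [453.4 156.1  45.7] F [-1.3 -1.5  2.6] gap 0.2 q [0.21 0.55 1.87 0.   0.72 1.64]
[453.5 156.5  43. ] shift m [ 0.0001 -0.0004  0.0027]
rotvec [-0.03  0.22 -0.06]
```

Call:
{"api": "move_arm", "payload": {
  "motion": [
    [[0, 0, 0.0015], [0, 0, 0], 0],
    [[0, 0, 0.0025], [0, 0, 0], 0],
    [[0, 0, 0.0035], [0, 0, 0], 0],
    [[0, 0, 0.0035], [0, 0, 0], 0]
  ]
}}

```text
time_s: 3.13
eef_pos: [453.5, 156.2, 43.8]
tcp_rot: [-0.0, 0.998, 0.069, -0.001]
force: [-10.8, -3.3, 43.4]
finger_gap: 0.7
```

Run:
```python
from h import *
from station import bot
t=bot.read_camera("wrist");cv2.imwrite("pics/w3.png",t["frame"][:,:,::-1])
delta([[453.5,156.5,43]])
```

```text
t 3.1833 at [453.5 156.2  43.8] F [-9.8 -4.5 44.5] gap 0.2 q [0.21 0.55 1.87 0.   0.72 1.64]
[453.5 156.5  43. ] shift m [ 0.0001 -0.0003  0.0008]
rotvec [-0.03  0.14 -0.04]
```

View pics/w3.png

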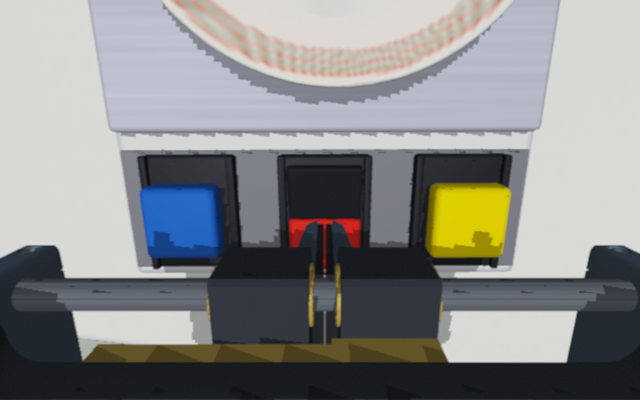

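The rocker is at its stop, with z = 43.8 and a sharp rise to 44 N. I'll lift off and check it.

Call:
{"api": "move_arm", "payload": {
  "motion": [
    [[0, 0, -0.006], [0, 0, 0], 0],
    [[0, 0, -0.015], [0, 0, 0], 0],
    [[0, 0, -0.025], [0, 0, 0], 0],
    [[0, 0, -0.036], [0, 0, 0], 0],
    [[0, 0, -0.036], [0, 0, 0], 0]
  ]
}}

```text
time_s: 3.6
eef_pos: [454.7, 156.5, 81.6]
tcp_rot: [-0.0, 0.998, 0.069, 0.0]
force: [0.6, 0.5, -0.5]
finger_gap: 0.1
```

Run:
```python
from h import *
from station import bot
t=bot.read_camera("wrist");cv2.imwrite("pics/w4.png",t["frame"][:,:,::-1])
delta([[463,228,80],[463,228,62]])
```

```text
t 3.65 at [454.4 156.4  80.7] F [-0.3  0.1 -0.8] gap 0.4 q [0.21 0.49 1.84 0.   0.81 1.64]
[463 228  80] shift m [ 0.0183 -0.0697  0.0007]
[463 228  62] shift m [ 0.0183 -0.0697  0.0187]
rotvec [-0.04  0.01 -0.04]
```

View pics/w4.png

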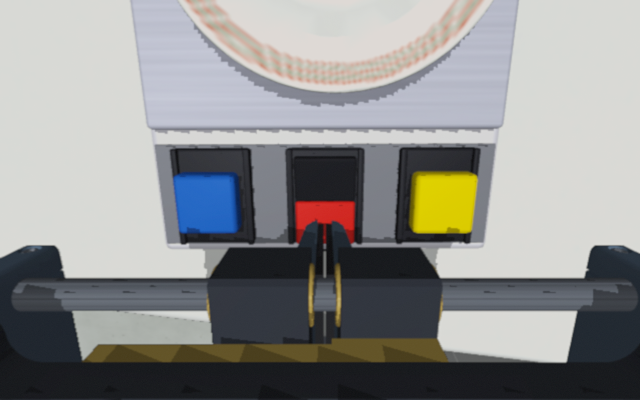

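Red half at (325,215) now lies level. Next I'll move to blue.

Call:
{"api": "move_arm", "payload": {
  "motion": [
    [[0.008, -0.03, 0], [0, 0, 0], 0],
    [[0.015, -0.058, 0], [0, 0, 0], 0],
    [[0.018, -0.07, 0], [0, 0, 0], 0],
    [[0.018, -0.07, 0.01], [0, 0, 0], 0],
    [[0.018, -0.07, 0.018], [0, 0, 0], 0]
  ]
}}

```text
time_s: 4.07
eef_pos: [462.3, 228.3, 61.6]
tcp_rot: [-0.0, 0.998, 0.069, -0.0]
force: [-1.0, -0.5, -1.2]
finger_gap: 0.6
```

Run:
```python
from h import *
from station import bot
t=bot.read_camera("wrist");cv2.imwrite("pics/w5.png",t["frame"][:,:,::-1])
delta([[463,228,45]])
```

```text
t 4.1167 at [461.3 227.3  60.2] F [-0.3 -1.2 -1.9] gap 0.6 q [0.34 0.56 1.78 0.   0.81 1.77]
[463 228  45] shift m [ 0.0018 -0.0004  0.0152]
rotvec [ 0.    0.17 -0.  ]
```

View pics/w5.png

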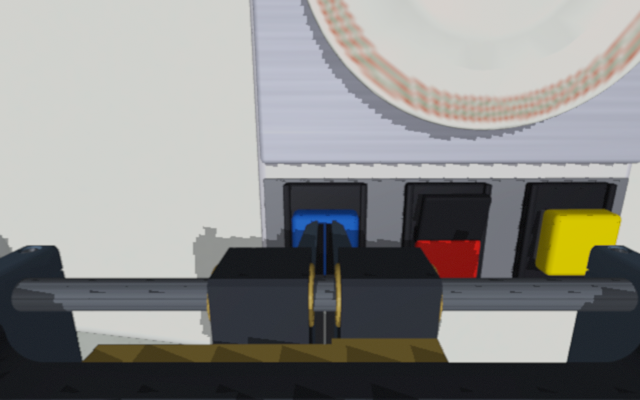

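The tip at (325,235) is on the blue key, and the rocker is on, with its black half raised at (453,215). I'll press.

Call:
{"api": "move_arm", "payload": {
  "motion": [
    [[0.0015, 0, 0.005], [0, 0, 0], 0],
    [[0.0015, 0, 0.009], [0, 0, 0], 0],
    [[0.0015, 0, 0.012], [0, 0, 0], 0],
    [[0.0015, 0, 0.014], [0, 0, 0], 0],
    [[0.0015, 0, 0.0155], [0, 0, 0], 0]
  ]
}}

```text
time_s: 4.53
eef_pos: [462.7, 227.0, 44.9]
tcp_rot: [0.0, 0.998, 0.069, -0.002]
force: [-9.6, -8.2, 48.6]
finger_gap: 0.2
```

Run:
```python
from h import *
delta([[463,228,45]])
```

```text
t 4.5333 at [462.7 227.   44.9] F [-9.6 -8.2 48.6] gap 0.2 q [0.34 0.58 1.78 0.   0.78 1.77]
[463 228  45] shift m [ 0.0005 -0.001  -0.0001]
rotvec [ 0.03  0.18 -0.02]
```

Call:
{"api": "move_arm", "payload": {
  "motion": [
    [[0, 0, 0], [0, 0, 0], 0],
    [[0, 0, 0], [0, 0, 0], 0],
    [[0, 0, -0.01], [0, 0, 0], 0],
    [[0, 0, -0.025], [0, 0, 0], 0],
    [[0, 0, -0.035], [0, 0, 0], 0]
  ]
}}

```text
time_s: 4.95
eef_pos: [463.1, 227.1, 81.3]
tcp_rot: [0.0, 0.998, 0.069, -0.001]
force: [-0.1, 0.2, 0.1]
finger_gap: 0.6
```

Run:
```python
from h import *
from station import bot
t=bot.read_camera("wrist");cv2.imwrite("pics/w6.png",t["frame"][:,:,::-1])
delta([[482,90.5,82],[482,90.5,62]])
```

```text
t 5.0 at [464.  227.4  82.8] F [1.5 1.  3. ] gap 0.5 q [0.34 0.52 1.76 0.   0.87 1.77]
[482.   90.5  82. ] shift m [-0.0009  0.1381  0.0008]
[482.   90.5  62. ] shift m [-0.001   0.1381  0.0208]
rotvec [-0.02 -0.   -0.02]
```

View pics/w6.png

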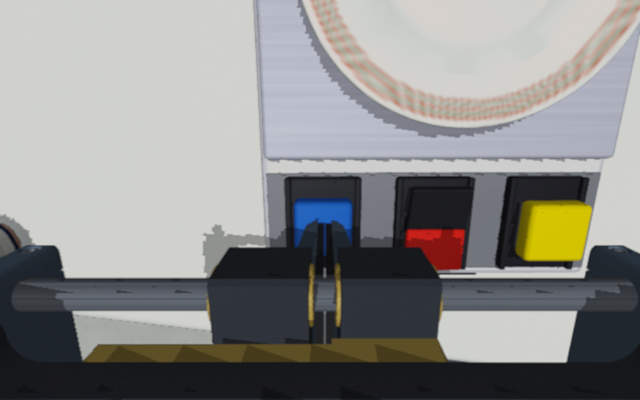

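The blue key at (323,220) is down and the rocker is still on. I'll cross to yellow at a height of about 85 mm.

Call:
{"api": "move_arm", "payload": {
  "motion": [
    [[0, 0.035, -0.002], [0, 0, 0], 0],
    [[0, 0.07, -0.002], [0, 0, 0], 0],
    [[0, 0.105, -0.002], [0, 0, 0], 0],
    [[-0.001, 0.138, 0], [0, 0, 0], 0],
    [[-0.001, 0.138, 0.001], [0, 0, 0], 0]
  ]
}}

```text
time_s: 5.42
eef_pos: [482.8, 86.2, 81.9]
tcp_rot: [0.0, 0.998, 0.067, 0.0]
force: [0.9, 1.3, 0.1]
finger_gap: 0.5
```

Run:
```python
from h import *
from station import bot
t=bot.read_camera("wrist");cv2.imwrite("pics/w7.png",t["frame"][:,:,::-1])
delta([[482,90.5,62],[482,90.5,45]])
```

```text
t 5.4667 at [482.4  88.2  81.8] F [-0.8  0.1 -0.8] gap 0.3 q [0.06 0.5  1.82 0.   0.83 1.5 ]
[482.   90.5  62. ] shift m [-0.0001 -0.0023  0.0198]
[482.   90.5  45. ] shift m [-0.0001 -0.0023  0.0368]
rotvec [-0.   -0.03 -0.23]
```

View pics/w7.png

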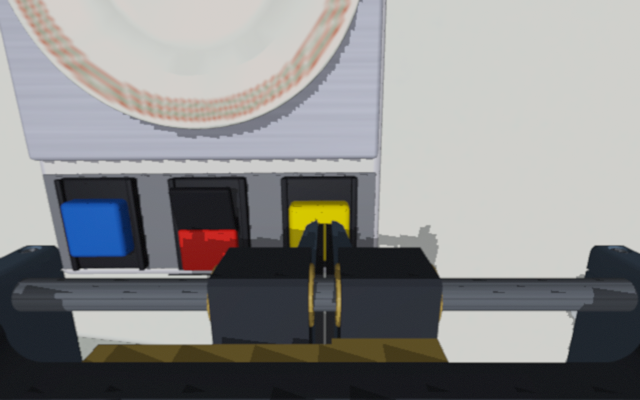

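Before pressing zero, I'll check numerically that blue is down, and compare it with yellow.

Run:
```python
from h import *
from station import bot
s=bot.get_state();c=bot.read_camera("wrist")
w,x,y,z=s["tcp_rot"];R=Ro.from_quat([x,y,z,w]).as_matrix();M=c["mount"];Rc=R@M[:3,:3];c["R"]=Rc.T;c["t"]=-Rc.T@(R@M[:3,3]+s["eef_pos"])
f=c["frame"][:,:,::-1].copy()
X=np.array([.9906,.1374]);Y=np.array([-.1374,.9906])
for ctr in([463,228],[482,90.5]):
  for zz,col in((53,(0,255,0)),(45,(255,0,255))):
    P=[[*(np.array(ctr)+a*18*X+b*18*Y),zz] for a,b in((1,1),(1,-1),(-1,-1),(-1,1))]
    q=proj(c,P);print(ctr,zz,q.round(0).tolist())
    cv2.polylines(f,[q.round().astype(int)],True,col,1)
cv2.imwrite("pics/w8.png",cv2.resize(f[150:290,30:400],None,fx=2.1,fy=2.1,interpolation=cv2.INTER_CUBIC))
delta([[482,90.5,62],[482,90.5,45]])
```

```text
[463, 228] 53 [[51.0, 206.0], [113.0, 206.0], [122.0, 263.0], [63.0, 263.0]]
[463, 228] 45 [[61.0, 203.0], [121.0, 203.0], [129.0, 258.0], [72.0, 258.0]]
[482, 90.5] 53 [[290.0, 206.0], [352.0, 205.0], [351.0, 262.0], [291.0, 263.0]]
[482, 90.5] 45 [[291.0, 202.0], [351.0, 202.0], [350.0, 257.0], [293.0, 257.0]]
t 5.5167 at [482.2  89.6  81.9] F [ 0.1  0.5 -0.2] gap 0.6 q [0.06 0.5  1.82 0.   0.83 1.5 ]
[482.   90.5  62. ] shift m [-0.     -0.0009  0.0199]
[482.   90.5  45. ] shift m [-0.0001 -0.0009  0.0369]
rotvec [-0.02 -0.02 -0.17]
```

View pics/w8.png

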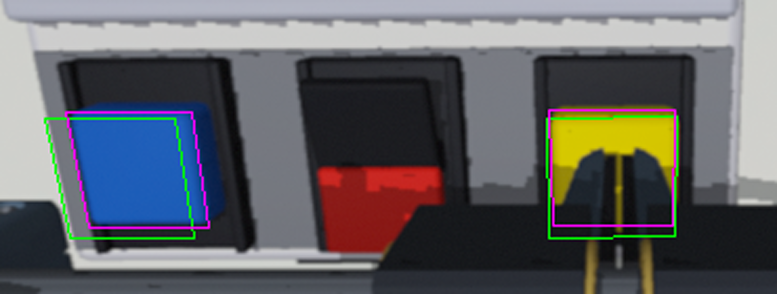

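Blue matches the outline for fully down (magenta). The keys lie about 2 mm further in x, so I'll allow for that and press yellow.

Call:
{"api": "move_arm", "payload": {
  "motion": [
    [[0.001, -0.001, 0.012], [0, 0, 0], 0],
    [[0.002, -0.001, 0.022], [0, 0, 0], 0],
    [[0.002, -0.001, 0.028], [0, 0, 0], 0],
    [[0.002, -0.001, 0.032], [0, 0, 0], 0],
    [[0.002, -0.001, 0.035], [0, 0, 0], 0]
  ]
}}

```text
time_s: 5.93
eef_pos: [483.7, 91.5, 46.3]
tcp_rot: [-0.0, 0.998, 0.068, -0.0]
force: [-1.3, 2.3, 4.4]
finger_gap: 0.7
```

Run:
```python
from h import *
delta([[484,90.5,45]])
```

```text
t 5.9333 at [483.7  91.5  46.3] F [-1.3  2.3  4.4] gap 0.7 q [0.07 0.56 1.84 0.   0.74 1.5 ]
[484.   90.5  45. ] shift m [0.0001 0.0011 0.0013]
rotvec [-0.04  0.02 -0.13]
```

Call:
{"api": "move_arm", "payload": {
  "motion": [
    [[0, 0, 0.0015], [0, 0, 0], 0],
    [[0, 0, 0.002], [0, 0, 0], 0],
    [[0, 0, 0.0025], [0, 0, 0], 0],
    [[0, 0, 0.0025], [0, 0, 0], 0],
    [[0, 0, 0.0025], [0, 0, 0], 0]
  ]
}}

```text
time_s: 6.35
eef_pos: [483.8, 91.7, 44.9]
tcp_rot: [-0.0, 0.998, 0.068, 0.0]
force: [-5.5, -0.4, 24.4]
finger_gap: 0.2
```

Yellow is at its stop (z = 44.9, 24 N) and has been held. Now I'll release it.

Call:
{"api": "move_arm", "payload": {
  "motion": [
    [[0, 0, -0.01], [0, 0, 0], 0],
    [[0, 0, -0.025], [0, 0, 0], 0],
    [[-0.01, 0, -0.05], [0, 0, 0], 0],
    [[-0.03, 0, -0.08], [0, 0, 0], 0],
    [[-0.05, 0, -0.11], [0, 0, 0], 0]
  ]
}}

```text
time_s: 6.77
eef_pos: [433.4, 84.9, 155.7]
tcp_rot: [-0.0, 0.998, 0.068, -0.0]
force: [-0.1, 0.3, 0.7]
finger_gap: 0.6
```

Call:
{"api": "move_arm", "payload": {
  "motion": [
    [[-0.01, 0, -0.01], [0, 0, 0], 0],
    [[-0.01, 0, -0.01], [0, 0, 0], 0],
    [[-0.01, 0, -0.01], [0, 0, 0], 0]
  ]
}}

```text
time_s: 7.02
eef_pos: [423.8, 83.6, 166.2]
tcp_rot: [-0.0, 0.998, 0.068, 0.001]
force: [-0.0, 0.5, 1.1]
finger_gap: 0.2
```

Run:
```python
from h import *
from station import bot
s=bot.get_state();c=bot.read_camera("wrist");t=bot.read_camera("top")
w,x,y,z=s["tcp_rot"];R=Ro.from_quat([x,y,z,w]).as_matrix();M=c["mount"];Rc=R@M[:3,:3];c["R"]=Rc.T;c["t"]=-Rc.T@(R@M[:3,3]+s["eef_pos"])
f=c["frame"][:,:,::-1].copy()
X=np.array([.9906,.1374]);Y=np.array([-.1374,.9906])
for ctr in([465,228],[484,91]):
  for zz,col in((53,(0,255,0)),(45,(255,0,255))):
    P=[[*(np.array(ctr)+a*18*X+b*18*Y),zz] for a,b in((1,1),(1,-1),(-1,-1),(-1,1))]
    q=proj(c,P)
    cv2.polylines(f,[q.round().astype(int)],True,col,1)
g=cv2.resize(f[90:230,150:450],None,fx=2.6,fy=2.6,interpolation=cv2.INTER_CUBIC)
cv2.imwrite("pics/w9.png",g);cv2.imwrite("pics/t9.png",t["frame"][:,:,::-1])
delta([[452,156,80]])
```

```text
t 7.1167 at [423.9  83.6 165. ] F [-0.3 -0.5  0. ] gap 0.5 q [0.06 0.29 1.86 0.   0.99 1.49]
[452 156  80] shift m [ 0.0378 -0.0679  0.085 ]
rotvec [-0.02  0.04 -0.07]
```

View pics/w9.png

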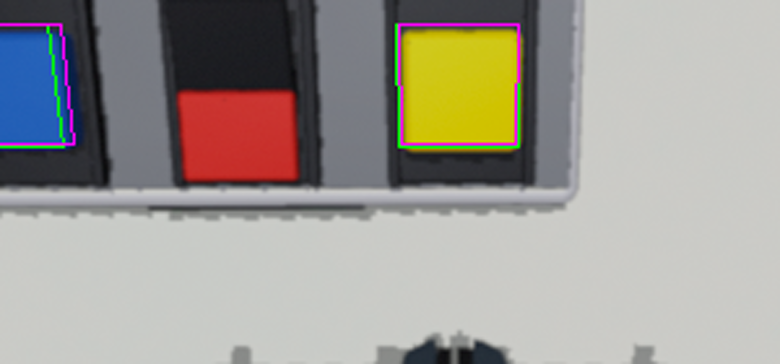

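View pics/t9.png

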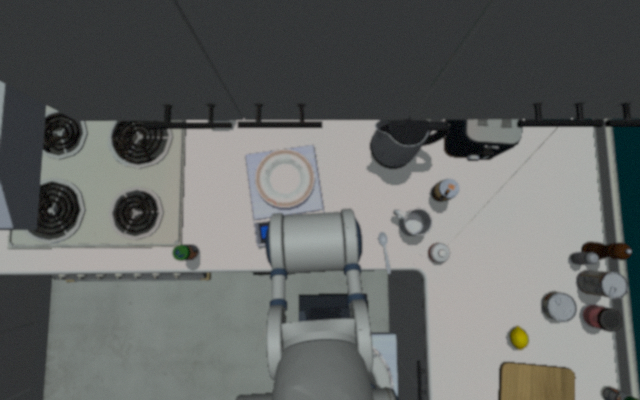

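Yellow at (460,88 in the crop) has no tool on it. Red is level, and the plate at (287,178) and the bystanders stand where they began.

```bash
python3 -c "
from station import bot
print(bot.job_done())"
```

```text
the job is handed in; nothing more can be done
None
```

I pushed the power rocker on, then pressed the blue unit key down, then pressed the yellow zero key and released it, all with closed fingertips and in that order. I handed the job in at about 7 s of the 42 s allowed; it reports no verdict.

- **Rocker:** it reached its stop at z = 43.8 mm with 44 N on the tip. The wrist pictures afterwards show the red half level and the black half raised.
- **Blue key:** it reached its stop at z = 44.9 mm with 49 N. The wrist picture matched the projected outline for fully down.
- **Yellow key:** it reached its stop at z = 44.9 mm with 24 N, was held for over 0.1 s, and was then released. In the last picture the two projected outlines lie too close together to tell up from down. That it sprang back rests on its spring and nothing touching it.
- **Plate and bystanders:** they look unmoved in the top view, and the arm stands clear with about 0 N on the tool.
- **Disagreement between measurements:** the wrist and top cameras differed by up to 3 mm in x on the key positions. I corrected for about 2 mm of this on the yellow press.

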